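# Cover the open topping well and latch its lid

### The arm

A 6-joint arm with a two-finger parallel gripper is mounted at the origin on the work surface. World frame = base frame: x ahead of the robot, y to its left, z up, the work surface at z = 0. Lengths are in m, angles in degrees, forces in N, time in s.
With the tool pointing down it reaches from about 0.4 to 0.825 m from the base axis. Payload 7 kg.
Tool frame: the origin (TCP) lies at the very end of the fingers, on their centre line; the grasp point (between the pads) lies 19 mm behind it (r.hold_point_z is the distance from the TCP to the grasp point, in m); x points along the fingers, y is the direction in which the jaws open and shut, and the axes are right-handed (so a half turn about x gives the same grasp; the last joint's range is limited). The gripper opens to 88 mm and grips with 3 to 60 N. Pads are 19 mm wide; open, the fingers measure 130 mm over their backs; the gripper's body (78 mm by 193 mm) begins 47 mm behind the grasp point.
Start: joints at [88.929, 20.546, 0.682, 0, -70.136, -16.507], TCP at [0.204, 0.643, 0.227] pointing down, gripper open.
Joint ranges: [-176.03, 176.03], [-82.01, 121.73], [-58.28, 71.71], [-173.87, 95.51], [-174.79, -0.11], [-173.66, 173.66]. Speed limits (degrees/s): [136.94, 136.94, 172.46, 180, 180, 180].

### API

Orientations are given as [roll, pitch, yaw] about the fixed x, y, z axes, in that order (R = Rz(yaw) Ry(pitch) Rx(roll)).
In Python, from plant import r gives the robot as it stands. The module is installed in compiled form; this text tells all that it offers.
- The arm moves only by the shell command python3 -m creep 'ROWS' [FORCE]. ROWS is JSON, a list of rows, each a list of 7 numbers: the turn, a rotation vector about the tool's x, y, z in rad, then the shift along the tool's x, y, z in cm, then the opening in per cent of the stroke, from 0 (shut) to 100 (fully open). In form: [[rx, ry, rz, x, y, z, fingers], ...]. A call has 1 to 8 rows; each row shifts and turns the commanded pose from where the row before left it, along the tool's axes as they then stand; what a row does not reach is not made up. A row lasts 1/10 s, in which the tool goes at most 50 mm and 8.59 degrees, less where a joint would pass 70% of its speed; a pose out of reach is approached as far as the arm can. A call is refused whole if a number of a shift passes 5 or a number of a turn 0.15, either way. A call with a gripper value outside its range is refused whole. The fingers move at their own pace and stop on an object; FORCE is the grip in N (left out, the last holds). Time passes only in rows, so rows that do not move let the fingers close. It gives the time, the measured TCP pose, the force and the opening at its end, in the units of the state.
- r.get_state(): the state, without advancing time (a new reading comes with each control period).
- r.capture(name): name is "scene" or "top"; returns (picture, depth): 420x560x3 uint8, blue, green, red; 420x560 float32, m along the optical axis (not along the pixel's ray), 0 where there is no reading.
- r.camera_info(name): a dict with "fovy" (degrees; the focal length in pixels is half the picture's height over the tangent of half this angle, whatever the lens; pixels are square), "cx", "cy" (the principal point, pixels), "camera_from_world" (4x4, takes a point from world to camera coordinates). Camera axes: x right, y down, z forward; pixel columns grow to the right and rows downward; lengths in m; the calibration is good to about 2 mm. A picture is of the moment at which its call begins. camera_info takes no time and is no camera call.
- r.close_job(): hands the job in, once; it reports no verdict.
Trained networks look in the newest picture that a camera, given by its name, has taken for a name from the list of things; names that differ only in an ending like _2 or _b are one class to them, and where a whole thing is asked for, a point or a joint stands for the part that bears it (a point fixed in the world has none). Each returns a list of dicts, best first, with "score" (0 to 1); they miss things now and then, are a little off and sometimes report something else, mostly with a low value. They report only what shows in the picture. A call takes as long as a camera call. They do not tell look-alikes from the thing itself.
- r.look_for(query, camera): "rect" ([left, top, right, bottom] in pixels, round what is visible of it).
- r.masks_of(query, camera): "pixels" (420x560 bool, what is visible of it) and "rect" ([left, top, right, bottom] in pixels, round what is visible of it).
The state is a dict: "time_s": time; "joints": joint angles; "qd": joint speeds; "joint_torque": joint torques, N m; "tcp_pos": TCP position; "eef_rot": TCP orientation; "contact_force": force on the tool from outside, world axes, zero at the start; "moment": the same for the moment, N m; "gripper_width": finger opening in m.
Only numpy, scipy, OpenCV 4.12 (cv2) and the standard library are available. Lean on these libraries where they do the work, as an engineer would, in place of code of your own. Each camera call takes 0.05 s, during which the arm holds its last target. There are 200 camera calls.

### The job

Close up the open well of the topping rail: take the loose grey lid from the sloped stand and lower it into the well (do not drop it in), its notch around the well's tongue, so that it sits flat, square and flush with the rim, and let it go. Then swing that well's hold-down latch over the lid, all the way to its stop. Leave the two shakers, the pizza pan and the carton where they stand, and finish with the gripper clear of everything.

Things in the scene. Friction and masses are not known exactly. Their poses are not given: they have to be found in the camera images.
- lid: Loose grey plastic lid, about 0.18 kg: plate 172 (x) x 104 (y) x 10 mm with a bridge handle on top. Starts face up on the sloped stand, tilted 30 degrees to face the robot. Origin: centre of the plate's underside; z out of its upper face. At mid -x end (lower on the stand): a spoon notch 40 mm wide (y), 18 mm deep (x), through the plate. Mass centre within 4 mm of the handle's middle in x.
- lid_grip (a point): Centre of the lid's handle bar, 33 mm above the lid's underside over its origin, axes as the lid's. The bar is 56 mm long (x), 18 mm wide (y), 18 mm high: 14 to 32 mm above the plate's upper face, on two posts as wide as the bar. Grasp it across y.
- stand: Fixed bright aluminium lid stand; origin on the table under the centre of its sloped face. The face, 190 x 120 mm, is tilted 30 degrees, rises towards the stand's +x and is 68 mm high at its centre; a 9 mm high lip at its lower (-x) end stops the lid. The lid lifts straight off along its own z.
- well: The open one of three white well units, each 124 mm wide, side by side on the fixed topping rail (270 x 396 mm, rim 0.11 m above the table); the other two have fixed lids (handles up to 0.142 m) and shut latches. Origin: underside of the unit below the pocket's centre, 20 mm above the table; the rim is 90 mm above it. z is up; x points to the latch end, away from the robot.
- seat (a point): Centre of the well's pocket at the ledge that carries the lid, 10 mm below the rim; axes as the well's. Pocket 177 (x) x 109 (y) x 10 mm deep, ledge 10 mm wide. A fixed tongue 34 mm wide, 18 mm long, level with the rim, stands in from the middle of its -x end and goes into the lid's notch. With the lid home its origin is here, axes parallel, 2.5 mm play each side.
- latch (a joint): Angle (rad) of the open well's steel hold-down latch about its upright pivot. Starts between -0.4 and 0.2, clear of the pocket. 0: arm along the well's +y; grows counter-clockwise seen from above; 1.57: stop, arm along the well's -x over the lid's end. Stays where it is left (0.7 N at the knob moves it). Passes 2.5 mm above a lid that is home.
- latch_knob (a point): Top of the black knob on the latch arm: an upright round peg 14 mm across, standing 34 mm proud of the arm, its top 42.5 mm above the well's rim, 45 mm from the pivot. The arm, 14 mm wide, ends 8 mm beyond the knob's axis and its upper face is 8.5 mm above the rim.
- latch_pivot (a point): The latch's pivot axis, at the height of the well's rim, 114.5 mm from the pocket's centre along the well's +x. Axes as the well's.
- shaker_a: Bystander: spice jar 58 mm across, 130 mm high; origin at the centre of its underside.
- shaker_b: Bystander: spice jar 58 mm across, 140 mm high; origin at the centre of its underside.
- pizza_pan: Bystander: round dark steel pizza pan, 220 mm across, 30 mm high; origin at the centre of its underside.
- carton: Bystander: cardboard carton 90 x 230 x 65 mm; origin at the centre of its underside.
Not all that is in view belongs to the job. Of the things shaped like the lid, the grey one is meant.

How it is judged (in metres and radians):
On the way:
1. The lid sits flat and flush in the open well, let go, with the latch still off it (joint latch below 0.6) (x of lid in the frame of seat between -0.005 and 0.005 m and y of lid in the frame of seat between -0.005 and 0.005 m and z of lid in the frame of seat between -0.0025 and 0.0025 m and angle between the z axis of lid and the z axis of seat, either way round below 0.025 rad and angle between the x axis of lid and the x axis of seat, either way round below 0.06 rad and contact force between the fingers and lid below 0.1 N and value of joint latch below 0.6 rad), for 0.2 s.
At the end, for the whole second after the job is handed in: The lid is home in the well's pocket: its origin within 5 mm of the seat along x and y and 2.5 mm in height, flat within 0.025 rad and square within 0.06 rad, at rest and released; the latch is over it, at 1.42 rad or more (x of lid in the frame of seat between -0.005 and 0.005 m and y of lid in the frame of seat between -0.005 and 0.005 m and z of lid in the frame of seat between -0.0025 and 0.0025 m and angle between the z axis of lid and the z axis of seat, either way round below 0.025 rad and angle between the x axis of lid and the x axis of seat, either way round below 0.06 rad and contact force between the fingers and lid below 0.1 N and value of joint latch above 1.42 rad and linear speed of lid below 0.02 m/s); the robot touches nothing.
It fails at once if the lid is let go over the well while more than 25 mm above its seat (horizontal distance between lid and seat below 0.12 m and z of lid in the frame of seat above 0.025 m and contact force between the fingers and lid below 0.05 N).
It fails at once if a shaker, the pizza pan or the carton is moved more than 30 mm (distance of any of shaker_a, shaker_b, pizza_pan, carton from where it was at the start of the episode above 0.03 m).
It also fails if it takes over 51 s, if anything falls off the work surface, if the arm or the gripper's body presses on something with over 40 N, if the wrist force passes 120 N, or if a joint passes its speed limit or range.

## Working session

There is one attempt and no reset: what is moved stays moved. The work goes in short steps, Python scripts to look and compute and a shell command to move; the robot and the scene stay as the last step left them, time stands still between calls to the robot, and variables do not carry over. Pictures are saved under pics/ and viewed, about 8 in all and at most 12, crops included, and the job is handed in when it is done.

```bash
mkdir -p pics; cat > h.py <<'E'
import numpy as np, cv2
from plant import r
from scipy.spatial.transform import Rotation as R
def cap(n):
    im,d=r.capture(n); return im,d
def cloud(n,d):
    """world xyz per pixel (420x560x3)"""
    c=r.camera_info(n); f=210/np.tan(np.radians(c['fovy']/2))
    v,u=np.mgrid[0:420,0:560]
    p=np.stack([(u-c['cx'])/f*d,(v-c['cy'])/f*d,d,np.ones_like(d)],-1)
    w=p@np.linalg.inv(c['camera_from_world']).T
    w[d==0]=np.nan
    return w[...,:3]
E
python3 - <<'E'
from h import *
for n in('scene','top'):
    im,d=cap(n); np.savez(f'{n}0.npz',im=im,d=d); cv2.imwrite(f'pics/{n}0.png',im)
    P=cloud(n,d)
    for q in ['lid','stand','well','latch_knob','latch','shaker_a','pizza_pan','carton']:
        for x in r.masks_of(q,n)[:4]:
            m=x['pixels']; print(n,q,round(x['score'],2),np.round(x['rect']),np.round(np.nanmedian(P[m],0),3))
print(r.get_state())
E
```

```text
scene lid 0.89 [409. 174. 469. 222.] [0.305 0.361 0.008]
scene lid 0.62 [400. 227. 455. 252.] [0.551 0.315 0.094]
scene lid 0.48 [312. 225. 334. 236.] [0.611 0.037 0.119]
scene stand 0.84 [396. 220. 457. 272.] [0.59  0.286 0.056]
scene well 0.91 [293. 173. 350. 260.] [0.516 0.002 0.09 ]
scene latch_knob 0.74 [315. 221. 332. 235.] [0.61  0.036 0.119]
scene latch 0.55 [310. 225. 334. 237.] [0.61  0.035 0.119]
scene latch 0.26 [118. 170. 184. 221.] [ 0.508 -0.566  0.011]
scene shaker_a 0.9 [350. 268. 372. 304.] [0.747 0.152 0.097]
scene shaker_a 0.56 [383. 260. 410. 306.] [0.731 0.24  0.103]
scene pizza_pan 0.66 [116. 169. 184. 221.] [ 0.507 -0.565  0.011]
scene pizza_pan 0.6 [396. 224. 458. 272.] [0.59  0.285 0.056]
scene pizza_pan 0.26 [408. 224. 459. 251.] [0.553 0.318 0.096]
scene carton 0.96 [215. 263. 306. 310.] [ 0.792 -0.107  0.063]
top lid 0.96 [102. 187. 159. 256.] [0.536 0.318 0.085]
top lid 0.9 [ 81. 278. 155. 334.] [0.292 0.358 0.011]
top stand 0.97 [104. 182. 166. 251.] [0.57  0.277 0.047]
top well 0.56 [218. 188. 266. 282.] [0.505 0.005 0.099]
top latch_knob 0.62 [225. 19
[... 417 characters left out ...]
244. 130. 327. 166.] [ 0.763 -0.11   0.065]
{'time_s': 0.9, 'joints': array([ 8.89286576e+01,  2.05443876e+01,  6.83022721e-01, -1.68771135e-03,
       -7.01354339e+01, -1.65065197e+01]), 'qd': array([-0.01515464,  0.01248033,  0.10037201,  0.01569393, -0.03528385,
        0.07434956]), 'joint_torque': array([-2.31682652e-04, -5.82364869e+01,  2.93294764e+01,  7.00241134e+00,
        1.24089274e-02, -2.55033251e-05]), 'tcp_pos': array([0.20385627, 0.64346524, 0.22658631]), 'eef_rot': array([-47.11879607,  89.99642688, 115.30276843]), 'contact_force': array([-0.19534714, -0.14135501, -0.09141974]), 'moment': array([-0.04761022, -0.00863026, -0.00111158]), 'gripper_width': 0.08752655812052201}
```

View pics/scene0.png

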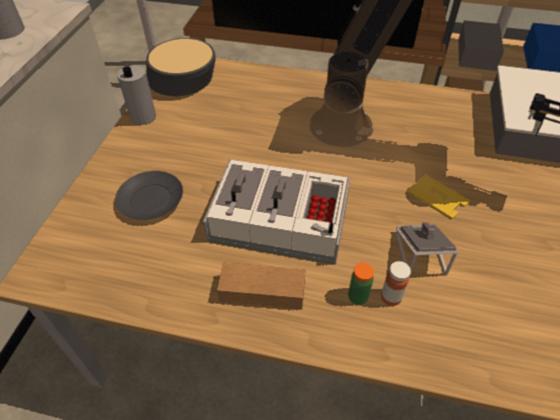

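View pics/top0.png

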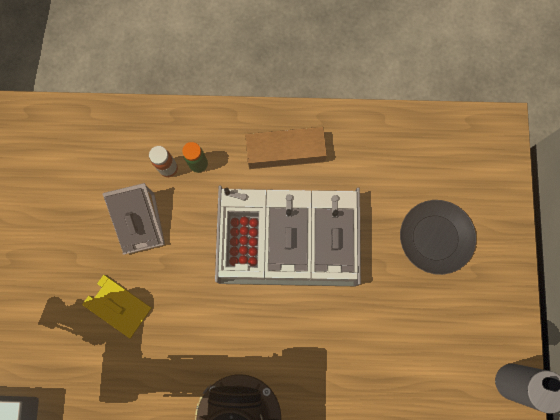

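Candidates for the lid: the grey one on the stand, top (135,218); the yellow one on the table, top (117,305); and two fixed lids on the rail, top (290,238) and (336,238). I choose the grey one on the stand. Next I'll take a close crop and measure.

```bash
python3 - <<'E'
from h import *
t=np.load('top0.npz'); s=np.load('scene0.npz')
a=cv2.resize(t['im'][172:292,92:272],None,fx=4.4,fy=4.4,interpolation=cv2.INTER_CUBIC)
cv2.imwrite('pics/crop1.png',a[:528])
for n,z in(('top',t),('scene',s)):
    P=cloud(n,z['d']); 
    f=210/np.tan(np.radians(r.camera_info(n)['fovy']/2)); print(n,'f',f, 'campos',np.linalg.inv(r.camera_info(n)['camera_from_world'])[:3,3])
    # table check
    b=(np.abs(P[...,0]-.4)<.05)&(np.abs(P[...,1]+.35)<.05); print('table z',np.nanmedian(P[b][:,2]),np.nanstd(P[b][:,2]))
    # rail
    m=(P[...,2]>.1035)&(P[...,2]<.116)&(P[...,0]>.33)&(P[...,0]<.68)&(P[...,1]>-.4)&(P[...,1]<.12)
    q=P[m]; print('rim z',np.median(q[:,2]),len(q)); rc=cv2.minAreaRect((q[:,:2]*1000).astype(np.float32)); print(rc)
    # lid plane
    m=(P[...,2]>.02)&(P[...,0]>.4)&(P[...,0]<.68)&(P[...,1]>.19)&(P[...,1]<.42)
    q=P[m]; 
    best=None
    rng=np.random.default_rng(0)
    for i in range(500):
        p=q[rng.choice(len(q),3,False)]; nn=np.cross(p[1]-p[0],p[2]-p[0]); nn/=np.linalg.norm(nn)+1e-12
        if abs(abs(nn[2])-.866)>.06: continue
        k=np.abs((q-p[0])@nn)<.003
        if best is None or k.sum()>best.sum(): best=k
    k=best; c=q[k].mean(0); nn=np.linalg.svd(q[k]-c)[2][2]; nn*=np.sign(nn[2])
    print('plane',len(q),k.sum(),c,nn,'tilt',np.degrees(np.arccos(nn[2])),'uphill yaw',np.degrees(np.arctan2(-nn[1],-nn[0])))
    h=(q-c)@nn; top=q[(h>.025)&(h<.04)]; print('handle',len(top),top.mean(0) if len(top) else '',np.median(h[h>.02]) )
    ax=np.array([-nn[0],-nn[1],0]);ax/=np.linalg.norm(ax); ey=np.cross(nn,np.cross(ax,nn)*-1) 
    ey=np.cross([0,0,1],ax); ex=np.cross(ey,nn)
    for nm,S in(('plate',q[np.abs(h)<.004]),('handle',top)):
        rc=cv2.minAreaRect((np.c_[(S-c)@ex,(S-c)@ey]*1000).astype(np.float32)); print(nm,rc)
    print('ex',ex,'ey',ey)
E
```

```text
top f 524.1721552357058 campos [ 0.28258919 -0.10478     1.53049297]
table z 0.0027153595249354012 0.040883473778782514
rim z 0.11088197635722508 8374
((503.0184326171875, -122.42434692382812), (264.6495666503906, 394.0859680175781), 0.7014737129211426)
plane 2789 1332 [0.53434531 0.31846506 0.07840266] [-0.47664378 -0.13710065  0.86833986] tilt 29.733709799493873 uphill yaw 16.047222236906475
handle 130 [0.51849073 0.31477651 0.10553797] 0.030809347327510665
plate ((0.42082977294921875, -4.485736846923828), (117.2119140625, 188.90013122558594), 89.65709686279297)
handle ((-2.4013805389404297, 1.2930936813354492), (56.542945861816406, 19.709733963012695), 0.9149348139762878)
ex [0.8345043  0.24003477 0.49596964] ey [-0.27642952  0.96103419  0.        ]
scene f 471.95672479361514 campos [1.43143972 0.10316329 1.15664557]
table z 0.0005571407417599428 0.046259831440575036
rim z 0.1089988456823392 5445
((506.18231201171875, -121.50148010253906), (255.77127075195312, 390.332763671875), 0.6527642607688904)
plane 1461 766 [0.54681785 0.31842982 0.08311742] [-0.48358613 -0.13318093  0.86510537] tilt 30.105260899782223 uphill yaw 15.397699992132543
handle 66 [0.52443055 0.31442057 0.10539927] 0.030143480140906825
plate ((-19.56169891357422, -2.30352783203125), (120.07418823242188, 188.00857543945312), 89.46270751953125)
handle ((-12.58475112915039, 3.3656973838806152), (17.72159194946289, 61.94255828857422), 89.2421646118164)
ex [0.83405333 0.22970054 0.50159017] ey [-0.26551742  0.96410606  0.        ]
```

View pics/crop1.png

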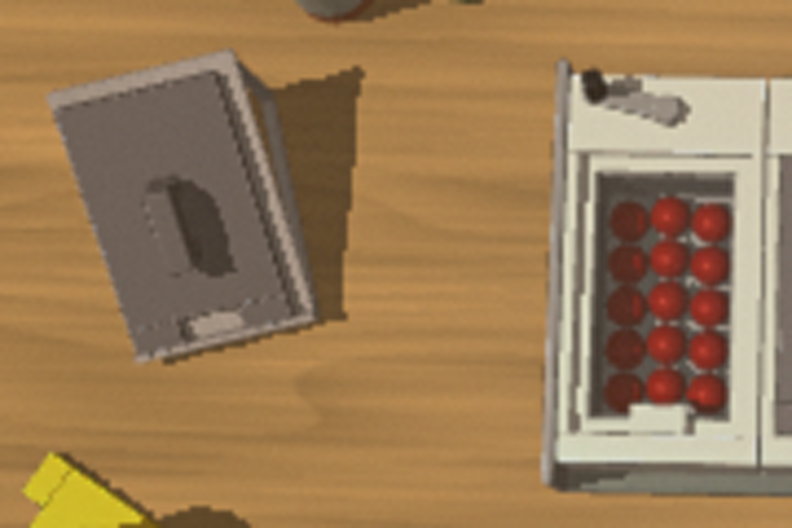

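The crop shows the grey lid, with its handle at (180,225) and its notch at the lower end at (215,323). The open well has its tongue at (660,415), the latch pivot at about (670,108) and the knob at (595,85). Next I'll refine the poses.

```bash
cat >> h.py <<'E'
def rays(n):
    c=r.camera_info(n); f=210/np.tan(np.radians(c['fovy']/2)); T=np.linalg.inv(c['camera_from_world'])
    v,u=np.mgrid[0:420,0:560]
    return T[:3,3],np.stack([(u-c['cx'])/f,(v-c['cy'])/f,np.ones(u.shape)],-1)@T[:3,:3].T
def onplane(n,p0,nn):
    o,D=rays(n); return o+D*(((p0-o)@nn)/(D@nn))[...,None]
def ext(A,m,axis,lo,hi,step=.004):
    """median lower/upper extents of masked 2D points along axis 'axis' in slices of the other axis"""
    q=A[m]; L=[];H=[]
    for s in np.arange(lo,hi,step):
        k=q[np.abs(q[:,1-axis]-s)<step/2+.001,axis]
        if len(k)>3: L.append(k.min());H.append(k.max())
    return np.median(L),np.median(H)
def well(n,d,yaw=.68,c0=(.5,.003)):
    P=cloud(n,d); a=np.radians(yaw); M=np.array([[np.cos(a),np.sin(a)],[-np.sin(a),np.cos(a)]])
    out=[]
    for z,th,hx,hy in((.10,.093,.0785,.0445),(.11,.105,.0885,.0545)):
        G=(onplane(n,np.array([0,0,z]),np.array([0,0,1.]))[...,:2]-c0)@M.T
        m=(P[...,2]<th)&(np.abs(G[...,0])<hx+.009)&(np.abs(G[...,1])<hy+.009)
        x=ext(G,m,0,.023,.036); x2=ext(G,m,0,-.036,-.023); y=ext(G,m,1,-.05,.05)
        c=np.array([np.mean(x+x2),np.mean(y)]); out.append((c@M+c0)); print(n,'z',z,'cx ext',x,x2,y,'centre',c@M+c0)
    return out
E
python3 - <<'E'
from h import *
t=np.load('top0.npz'); s=np.load('scene0.npz')
for n,z in(('top',t),('scene',s)):
    well(n,z['d'])
    P=cloud(n,z['d'])
    # knob: black pixels high
    m=(P[...,2]>.125)&(P[...,2]<.17)&(np.abs(P[...,0]-.61)<.05)&(np.abs(P[...,1]-.03)<.06)
    q=P[m]; print('knob',len(q),q.mean(0),q[:,2].max(), np.median(q[q[:,2]>.145],0))
    m=(P[...,2]>.114)&(P[...,2]<.124)&(np.abs(P[...,0]-.61)<.05)&(np.abs(P[...,1]-.02)<.06)
    q=P[m]; 
    if len(q): print('arm',len(q),q.mean(0),cv2.minAreaRect((q[:,:2]*1000).astype(np.float32)))
    # lid
    nn=np.array([-.5*np.cos(np.radians(15.8)),-.5*np.sin(np.radians(15.8)),.866]); 
    c=np.array([.534,.318,.078])
    ey=np.array([-np.sin(np.radians(15.8)),np.cos(np.radians(15.8)),0]); ex=np.cross(ey,nn)
    box=(P[...,2]>.02)&(P[...,0]>.4)&(P[...,0]<.68)&(P[...,1]>.19)&(P[...,1]<.42)
    h=(P-c)@nn
    hh=np.histogram(h[box],bins=np.arange(-.03,.05,.002)); print([(round(b*1000),k) for b,k in zip(hh[1],hh[0]) if k>15])
    pl=box&(np.abs(h)<.0045); h0=np.median(h[pl]); print('h0',h0)
    G=onplane(n,c+nn*h0,nn); A=np.stack([(G-c)@ex,(G-c)@ey],-1); pl=box&(np.abs(h-h0)<.005)
    print('plate x',ext(A,pl,0,-.045,-.03),ext(A,pl,0,.02,.045),'y',ext(A,pl,1,-.06,.06))
    G=onplane(n,c+nn*(h0+.032),nn); A=np.stack([(G-c)@ex,(G-c)@ey],-1); ht=box&(np.abs(h-h0-.032)<.005)
    e=ext(A,ht,0,-.02,.02,.003),ext(A,ht,1,-.035,.03,.004); print('bar',ht.sum(),e)
    print('bar centre top world',c+nn*(h0+.032)+ex*np.mean(e[0])+ey*np.mean(e[1]), cv2.minAreaRect((A[ht]*1000).astype(np.float32)))
E
```

```text
top z 0.1 cx ext (np.float64(-0.08644554445667088), np.float64(0.0626196560749386)) (np.float64(-0.08551232238581402), np.float64(0.06072981286361491)) (np.float64(-0.042466418573048), np.float64(0.042672196039708656)) centre [0.48784754 0.00295866]
top z 0.11 cx ext (np.float64(-0.09552798257587848), np.float64(0.08472721631242769)) (np.float64(-0.09730621101865766), np.float64(0.07426402504087115)) (np.float64(-0.06257349730180407), np.float64(0.05378052873280242)) centre [ 0.49159204 -0.00149659]
knob 44 [0.60710736 0.03617891 0.14040467] 0.1569028316971215 [0.61116203 0.04818707 0.1533681 ]
arm 180 [0.59924801 0.01363037 0.1175151 ] ((599.2435302734375, 12.588836669921875), (48.47584533691406, 105.6812973022461), 1.5330723524093628)
[(-16, np.int64(43)), (-14, np.int64(87)), (-12, np.int64(144)), (-10, np.int64(147)), (-8, np.int64(137)), (-6, np.int64(200)), (-4, np.int64(313)), (-2, np.int64(490)), (0, np.int64(482)), (2, np.int64(329)), (4, np.int64(149)), (6, np.int64(50)), (28, np.int64(30)), (30, np.int64(25)), (32, np.int64(27)), (34, np.int64(22))]
h0 -1.668300772611383e-
[... 1353 characters left out ...]
int64(67)), (-8, np.int64(38)), (-6, np.int64(49)), (-4, np.int64(295)), (-2, np.int64(407)), (0, np.int64(50)), (28, np.int64(21)), (30, np.int64(23))]
h0 -0.00169914396245861
plate x (np.float64(-0.08431246086733915), np.float64(0.09333621105297685)) (np.float64(-0.03465815393698196), np.float64(0.09311997089392376)) y (np.float64(-0.052071627404454715), np.float64(0.051673555890760066))
bar 59 ((np.float64(-0.02181914942977301), np.float64(0.03352818480328178)), (np.float64(-0.007868405476785512), np.float64(0.006774781857153638)))
bar centre top world [0.52444933 0.31472915 0.1071678 ] ((2.5390892028808594, -1.638498306274414), (19.674867630004883, 62.708499908447266), 87.96099853515625)
```

```bash
cat >> h.py <<'E'
def proj(n,p):
    c=r.camera_info(n); f=210/np.tan(np.radians(c['fovy']/2)); q=np.c_[np.atleast_2d(p),np.ones(len(np.atleast_2d(p)))]@c['camera_from_world'].T
    return np.c_[q[:,0]/q[:,2]*f+c['cx'],q[:,1]/q[:,2]*f+c['cy']]
def rect(n,im,o,ex,ey,hx,hy,s=1500):
    """ortho image of plane at o; rows: +ex up, cols: +ey left"""
    H,W=int(2*hx*s),int(2*hy*s); j,i=np.mgrid[0:H,0:W]
    p=o+((hx-(j+.5)/s)[...,None]*ex)+((hy-(i+.5)/s)[...,None]*ey)
    uv=proj(n,p.reshape(-1,3)).astype(np.float32).reshape(H,W,2)
    return cv2.remap(im,uv[...,0],uv[...,1],cv2.INTER_CUBIC)
def box(img,hx,hy,bx,by,cx=0,cy=0,col=(0,255,0),s=1500):
    cv2.rectangle(img,(int((hy-cy-by)*s),int((hx-cx-bx)*s)),(int((hy-cy+by)*s),int((hx-cx+bx)*s)),col,1)
E
python3 - <<'E'
from h import *
t=np.load('top0.npz'); s=np.load('scene0.npz')
a=np.radians(.68); wx=np.array([np.cos(a),np.sin(a),0]); wy=np.array([-np.sin(a),np.cos(a),0])
b=np.radians(15.8); nn=np.array([-.5*np.cos(b),-.5*np.sin(b),.866]); ly=np.array([-np.sin(b),np.cos(b),0]); lx=np.cross(ly,nn)
rows=[]
for n,z in(('top',t),('scene',s)):
    o=np.array([.488,.003,.11]); A=rect(n,z['im'],o,wx,wy,.17,.07); box(A,.17,.07,.0885,.0545); box(A,.17,.07,.001,.001,.1145,0,(255,0,255))
    L=rect(n,z['im'],np.array([.534,.318,.078]),lx,ly,.11,.07); box(L,.11,.07,.086,.052)
    K=rect(n,z['im'],np.array([.534,.318,.078])+.032*nn,lx,ly,.11,.06); box(K,.11,.06,.028,.009)
    A=A; h=A.shape[0]
    rows+= [A]+[np.pad(x,((0,h-x.shape[0]),(0,0),(0,0))) for x in (L,)]
cv2.imwrite('pics/rect1.png',np.hstack(rows)); print(np.hstack(rows).shape)
E
```

```text
(510, 840, 3)
```

View pics/rect1.png

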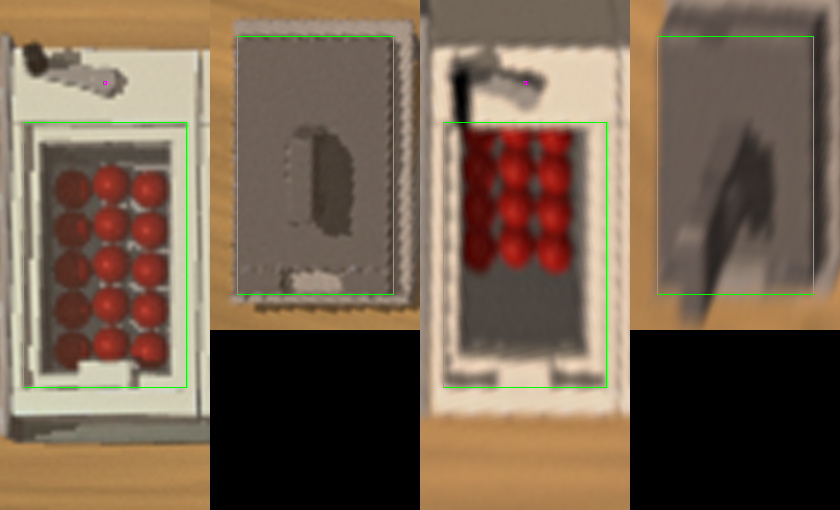

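The rectified views agree with the estimates. The pocket box at (0.488, 0.003) fits in both cameras, and the lid plate box fits in the top view. Next I'll plan the reach.

```bash
cat > plan.py <<'E'
from h import *
def tgt(xdir,ydir):
    x=np.array(xdir,float);x/=np.linalg.norm(x);y=np.array(ydir,float);y-=x*(x@y);y/=np.linalg.norm(y)
    return np.c_[x,y,np.cross(x,y)]
def plan(Rt,pt,cur=None,mm=45,rad=.13):
    s=r.get_state(); R0=R.from_euler('xyz',s['eef_rot'],degrees=True).as_matrix() if cur is None else cur[0]; p0=s['tcp_pos'] if cur is None else cur[1]
    w=R.from_matrix(R0.T@Rt).as_rotvec(); d=R0.T@(np.array(pt)-p0)
    N=max(1,int(np.ceil(max(np.linalg.norm(d)*1000/mm,np.linalg.norm(w)/rad))))
    S=sum(R.from_rotvec(w/N*k).as_matrix() for k in range(N)); p=np.linalg.solve(S,d)*100
    print('N',N,'row',np.round(w/N,4).tolist(),np.round(p,3).tolist(),'| total deg',np.round(np.degrees(w),2),'cm',np.round(d*100,2))
b=np.radians(15.8); NN=np.array([-.5*np.cos(b),-.5*np.sin(b),.866]); LY=np.array([-np.sin(b),np.cos(b),0]); LX=np.cross(LY,NN); PC=np.array([.534,.318,.078])
a=np.radians(.68); WX=np.array([np.cos(a),np.sin(a),0]); WY=np.array([-np.sin(a),np.cos(a),0])
E
python3 - <<'E'
from plan import *
s=r.get_state(); print(R.from_euler('xyz',s['eef_rot'],degrees=True).as_matrix().round(3))
for sg in(1,-1): plan(tgt(-NN,sg*LY),PC+.106*NN); print(tgt(-NN,sg*LY).round(3))
E
```

```text
[[-0.    -0.302 -0.953]
 [ 0.    -0.953  0.302]
 [-1.    -0.     0.   ]]
N 20 row [0.1242, -0.01, -0.0333] [-0.097, -1.632, -2.415] | total deg [142.33 -11.43 -38.14] cm [  5.68  23.97 -36.88]
[[ 0.481 -0.272  0.833]
 [ 0.136  0.962  0.236]
 [-0.866 -0.     0.5  ]]
N 10 row [-0.0569, 0.0509, -0.0152] [1.179, 3.342, -2.818] | total deg [-32.6   29.14  -8.73] cm [  5.68  23.97 -36.88]
[[ 0.481  0.272 -0.833]
 [ 0.136 -0.962 -0.236]
 [-0.866  0.    -0.5  ]]
```

```bash
python3 -m creep '[[-0.057,0.051,-0.015,1.18,3.34,-2.82,70],[-0.057,0.051,-0.015,1.18,3.34,-2.82,70],[-0.057,0.051,-0.015,1.18,3.34,-2.82,70],[-0.057,0.051,-0.015,1.18,3.34,-2.82,70],[-0.057,0.051,-0.015,1.18,3.34,-2.82,70],[-0.057,0.051,-0.015,1.18,3.34,-2.82,70]]' && python3 -m creep '[[-0.057,0.051,-0.015,1.18,3.34,-2.82,70],[-0.057,0.051,-0.015,1.18,3.34,-2.82,70],[-0.057,0.051,-0.015,1.18,3.34,-2.82,70],[-0.057,0.051,-0.015,1.18,3.34,-2.82,70],[0,0,0,0,0,0,70],[0,0,0,0,0,0,70],[0,0,0,0,0,0,70]]'; python3 -c "
from plan import *
G=tgt(-NN,-LY)
plan(G,PC+.106*NN)
plan(G,PC+.006*NN,mm=20)"
```

```text
time_s: 1.5
tcp_pos: [0.3453, 0.4186, 0.1737]
eef_rot: [-173.5, 71.7, 8.9]
contact_force: [2.1, 1.1, 1.2]
gripper_width: 0.0618
time_s: 2.2
tcp_pos: [0.4803, 0.3107, 0.1746]
eef_rot: [180.0, 60.6, 15.2]
contact_force: [-0.6, 0.0, -0.3]
gripper_width: 0.0611
N 1 row [-0.0091, 0.0105, -0.0052] [0.454, 0.755, 0.167] | total deg [-0.52  0.6  -0.3 ] cm [0.45 0.76 0.17]
N 6 row [-0.0015, 0.0017, -0.0009] [1.742, 0.121, 0.019] | total deg [-0.52  0.6  -0.3 ] cm [10.45  0.7   0.06]
```

```bash
python3 -m creep '[[-0.009,0.01,-0.005,0.45,0.75,0.17,70],[0,0,0,2,0,0,70],[0,0,0,2,0,0,70],[0,0,0,2,0,0,70],[0,0,0,1,0,0,70],[0,0,0,0,0,0,70],[0,0,0,0,0,0,70]]'; python3 - <<'E'
from plan import *
G=tgt(-NN,-LY)
plan(G,PC+.006*NN,mm=20)
im,d=cap('scene'); i2,_=cap('top')
A=cv2.resize(im[190:290,360:480],None,fx=4,fy=4,interpolation=2); B=cv2.resize(i2[160:260,90:190],None,fx=4,fy=4,interpolation=2)
cv2.imwrite('pics/pre.png',np.hstack([A,B]))
E
```

```text
time_s: 2.9
tcp_pos: [0.5201, 0.3211, 0.1282]
eef_rot: [178.6, 61.7, 14.7]
contact_force: [0.1, -0.3, 0.4]
gripper_width: 0.0614
N 3 row [0.0021, 0.0099, -0.0031] [1.469, 0.213, 0.447] | total deg [ 0.36  1.71 -0.54] cm [4.42 0.62 1.3 ]
```

View pics/pre.png

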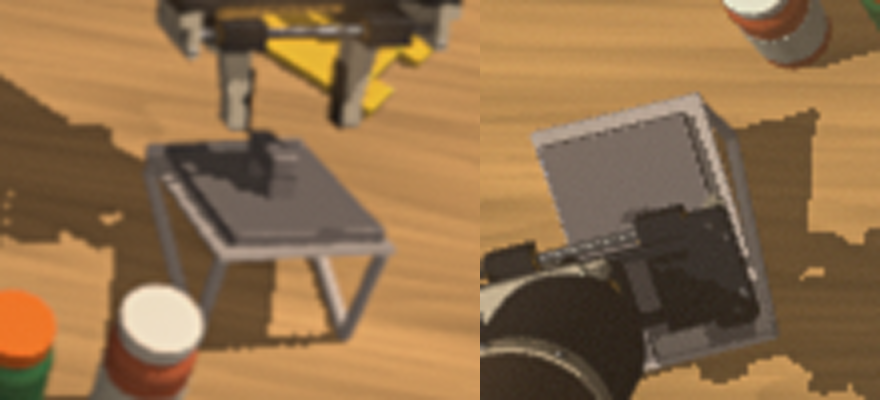

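The gripper straddles the handle line, about 4 cm back, but the pose has drifted. I'll correct it before closing in.

```bash
python3 -m creep '[[0,0,0,0,0,0,70],[0,0,0,0,0,0,70],[0.006,0.03,-0.009,0.4,0.6,1.3,70],[0,0,0,0,0,0,70],[0,0,0,0,0,0,70],[0,0,0,0,0,0,70],[0,0,0,0,0,0,70]]'; python3 -c "
from plan import *
G=tgt(-NN,-LY)
plan(G,PC+.006*NN,mm=20);print(r.get_state()['joints'])"
```

```text
time_s: 3.7
tcp_pos: [0.5173, 0.3159, 0.1321]
eef_rot: [179.1, 61.4, 14.4]
contact_force: [-0.6, 0.1, 0.2]
gripper_width: 0.0614
N 3 row [-0.0018, 0.008, -0.0039] [1.646, 0.073, 0.393] | total deg [-0.32  1.38 -0.66] cm [4.95 0.2  1.14]
[ 35.98494876   5.84181104 -58.22175174  95.457449   -10.18972654
 -23.7890824 ]
```

Joints 3 and 4 are at their limits here. Going deeper should free them, so I'll advance in steps.

```bash
python3 -m creep '[[0,0,0,1.2,0.1,0,70],[0,0,0,1.2,0.1,0,70],[0,0,0,0,0,0,70],[0,0,0,0,0,0,70],[0,0.02,-0.01,0,0,1,70],[0,0,0,0,0,0,70],[0,0,0,0,0,0,70]]'; python3 -c "
from plan import *
G=tgt(-NN,-LY)
plan(G,PC+.006*NN,mm=20);print(r.get_state()['joints'])"
```

```text
time_s: 4.4
tcp_pos: [0.5193, 0.3186, 0.1256]
eef_rot: [178.8, 61.9, 14.1]
contact_force: [-0.1, 0.1, 0.1]
gripper_width: 0.0613
N 3 row [-0.0017, 0.0111, -0.0047] [1.418, 0.14, 0.357] | total deg [-0.3  1.9 -0.8] cm [4.27 0.4  1.02]
[ 36.08790925   6.77614018 -57.85681645  95.45478437 -10.20261137
 -23.96015884]
```

Joint 4 blocks a full 30° tool tilt. The bar is gripped across y, so the tool pitch is free. I'll grasp with 18° tilt, a 12° pitch offset that I'll undo at placing.

```bash
cat >> plan.py <<'E'
TX=np.array([np.sin(np.radians(18))*np.cos(b),np.sin(np.radians(18))*np.sin(b),-np.cos(np.radians(18))]); G=tgt(TX,-LY); GP=PC+.023*NN+.017*TX
E
python3 -c "
from plan import *
print(GP); plan(G,GP-.04*TX,mm=20)"
```

```text
[0.5279893  0.31629914 0.08175004]
N 2 row [-0.0033, -0.0881, -0.0067] [0.167, 0.227, 0.332] | total deg [ -0.38 -10.1   -0.77] cm [0.31 0.45 0.68]
```

```bash
python3 -m creep '[[-0.003,-0.088,-0.007,0.17,0.23,0.33,70],[-0.003,-0.088,-0.007,0.17,0.23,0.33,70],[0,0,0,0,0,0,70],[0,0,0,0,0,0,70],[0,0,0,0,0,0,70]]'; python3 -c "
from plan import *
plan(G,GP-.04*TX,mm=20);print(r.get_state()['joints'])"
```

```text
time_s: 4.9
tcp_pos: [0.547, 0.3153, 0.1407]
eef_rot: [177.4, 62.6, 12.4]
contact_force: [-0.9, -0.2, 0.3]
gripper_width: 0.0612
N 2 row [-0.0051, -0.082, -0.0133] [0.297, -0.302, 1.821] | total deg [-0.58 -9.39 -1.53] cm [ 0.44 -0.6   3.66]
[ 44.26084433   7.80183715 -53.31886761  70.50359225 -14.95130648
  -6.19122534]
```

```bash
python3 -m creep '[[-0.002,-0.041,-0.006,0.15,-0.15,0.91,70],[-0.002,-0.041,-0.006,0.15,-0.15,0.91,70],[-0.002,-0.041,-0.006,0.15,-0.15,0.91,70],[-0.002,-0.041,-0.006,0.15,-0.15,0.91,70],[0,0,0,0,0,0,70],[0,0,0,0,0,0,70],[0,0,0,0,0,0,70]]'; python3 -c "
from plan import *
plan(G,GP-.04*TX,mm=20);print(r.get_state()['joints'])"
```

```text
time_s: 5.6
tcp_pos: [0.5191, 0.3116, 0.1219]
eef_rot: [179.3, 71.5, 14.8]
contact_force: [0.4, 0.5, 0.4]
gripper_width: 0.0615
N 1 row [-0.0048, -0.0089, -0.0055] [0.119, -0.21, 0.309] | total deg [-0.27 -0.51 -0.31] cm [ 0.12 -0.21  0.31]
[ 55.11513491  10.10650229 -41.90416728  27.60376788 -26.31427661
  26.74332425]
```

```bash
python3 -m creep '[[-0.005,-0.009,-0.006,0.12,-0.2,0.3,70],[0,0,0,1,0,0,70],[0,0,0,1,0,0,70],[0,0,0,0,0,0,70],[0,0,0,0,0,0,70]]'; python3 -c "
from plan import *
plan(G,GP,mm=20);print(r.get_state()['joints'])"
```

```text
time_s: 6.1
tcp_pos: [0.5217, 0.3148, 0.0999]
eef_rot: [-179.9, 72.1, 15.9]
contact_force: [-0.8, -0.0, 0.5]
gripper_width: 0.0617
N 1 row [0.0, 0.0024, 0.0005] [1.924, 0.031, -0.061] | total deg [0.   0.14 0.03] cm [ 1.92  0.03 -0.06]
[ 54.35228322  12.2619311  -42.73300305  28.64672869 -23.44735202
  26.20757821]
```

```bash
python3 -m creep '[[0,0,0,1,0,-0.06,70],[0,0,0,0.9,0,0,70],[0,0,0,0,0,0,70],[0,0,0,0,0,0,10],[0,0,0,0,0,0,10],[0,0,0,0,0,0,10],[0,0,0,0,0,0,10],[0,0,0,0,0,0,10]]' 35; python3 -m creep '[[0,0,0,0,0,0,10],[0,0,0,0,0,0,10],[0,0,0,0,0,0,10]]' 35;  python3 -c "
from plan import *
plan(G,GP,mm=20);s=r.get_state();print(s['contact_force'],s['moment'])"
```

```text
time_s: 6.9
tcp_pos: [0.528, 0.3174, 0.0832]
eef_rot: [-179.6, 72.0, 16.2]
contact_force: [0.6, 0.7, 0.5]
gripper_width: 0.0268
time_s: 7.2
tcp_pos: [0.5279, 0.3174, 0.0831]
eef_rot: [-179.6, 72.0, 16.2]
contact_force: [-1.7, 0.3, 1.7]
gripper_width: 0.018
N 1 row [0.0001, 0.0008, 0.0021] [0.116, 0.108, 0.064] | total deg [0.   0.05 0.12] cm [0.12 0.11 0.06]
[-1.65107759  0.26326145  1.74985984] [-2.04813494e-01  1.39157086e+00 -1.22255467e-03]
```

```bash
python3 -m creep '[[0,0,0,-0.5,0,0.1,10],[0,0,0,-1.5,0,0.32,10],[0,0,0,-1.5,0,0.32,10],[0,0,0,-2,0,0.42,10],[0,0,0,-2,0,0.42,10],[0,0,0,-2,0,0.42,10],[0,0,0,0,0,0,10],[0,0,0,0,0,0,10]]' 35;  python3 - <<'E'
from plan import *
SEAT=np.array([.488,.003,.10])
# place orientation: lid flat, lid x->WX ; tool 12 deg offset: tool x dir = -z rotated same as TX rel. -NN
u=12; T=np.array([-np.sin(np.radians(u))*WX[0],-np.sin(np.radians(u))*WX[1],-np.cos(np.radians(u))])
print('check', np.degrees(np.arccos(TX@-NN)), (TX@LX), T@WX)
PR=tgt(T,-WY)
s=r.get_state(); R0=R.from_euler('xyz',s['eef_rot'],degrees=True).as_matrix()
print(s['contact_force'],s['joints'])
# hold pt->lid origin offsets as grasped (nominal): lid origin = TCP + ...
off=np.array([(PC-.01*NN-np.array([.5279,.3174,.0831]))@v for v in(LX,LY,NN)]); print('lid origin rel TCP in lid axes',off)
pt=SEAT+np.array([0,0,.10])-off[0]*WX-off[1]*WY-off[2]*np.array([0,0,1]); print(pt)
plan(PR,pt,mm=30,rad=.08)
E
```

```text
time_s: 8.0
tcp_pos: [0.4812, 0.304, 0.1673]
eef_rot: [-179.5, 72.0, 16.3]
contact_force: [-0.4, 0.7, -2.3]
gripper_width: 0.018
check 12.00665625269887 -0.20791954101887228 -0.20791169081775937
[-0.41341326  0.66136515 -2.31162756] [ 59.16247683   3.83918314 -40.36164406  21.79251379 -34.3951509
  29.83021583]
lid origin rel TCP in lid axes [ 0.00267449 -0.00108358 -0.01743261]
[0.48531284 0.00405176 0.21743261]
N 11 row [0.0243, -0.0472, 0.0015] [-0.525, 2.695, 0.354] | total deg [ 15.32 -29.76   0.94] cm [-7.25 28.95  5.85]
```

```bash
python3 -m creep '[[0.024,-0.047,0.0015,-0.53,2.7,0.35,10],[0.024,-0.047,0.0015,-0.53,2.7,0.35,10],[0.024,-0.047,0.0015,-0.53,2.7,0.35,10],[0.024,-0.047,0.0015,-0.53,2.7,0.35,10],[0.024,-0.047,0.0015,-0.53,2.7,0.35,10],[0.024,-0.047,0.0015,-0.53,2.7,0.35,10]]' && python3 -m creep '[[0.024,-0.047,0.0015,-0.53,2.7,0.35,10],[0.024,-0.047,0.0015,-0.53,2.7,0.35,10],[0.024,-0.047,0.0015,-0.53,2.7,0.35,10],[0.024,-0.047,0.0015,-0.53,2.7,0.35,10],[0.024,-0.047,0.0015,-0.53,2.7,0.35,10],[0,0,0,0,0,0,10],[0,0,0,0,0,0,10],[0,0,0,0,0,0,10]]'
cat >> plan.py <<'E'
SEAT=np.array([.488,.003,.10]); T=-np.sin(np.radians(12))*WX+np.array([0,0,-np.cos(np.radians(12))]); PR=tgt(T,-WY)
OFF=np.array([.0027,-.0011,-.0174])
def place(h,off=OFF,seat=SEAT): return seat+np.array([0,0,h])-off[0]*WX-off[1]*WY-off[2]*np.array([0,0,1])
E
python3 -c "
from plan import *
plan(PR,place(.1));print(r.get_state()['joints'])"
```

```text
time_s: 8.6
tcp_pos: [0.4902, 0.1384, 0.1912]
eef_rot: [-146.3, 88.2, 41.2]
contact_force: [0.7, 0.2, -0.9]
gripper_width: 0.0177
time_s: 9.4
tcp_pos: [0.4861, 0.0037, 0.2172]
eef_rot: [0.3, 78.1, -178.9]
contact_force: [-0.1, 0.2, -0.9]
gripper_width: 0.018
N 1 row [0.0026, -0.0014, -0.0016] [-0.001, -0.035, 0.086] | total deg [ 0.15 -0.08 -0.09] cm [-0.   -0.03  0.09]
[ 20.35596003  10.87979072 -13.35226252  -4.00445349 -77.072097
  71.76646844]
```

```bash
python3 -m creep '[[0.0026,-0.0014,-0.0016,1.71,-0.03,-0.28,10],[0,0,0,1.71,0,-0.365,10],[0,0,0,1.71,0,-0.365,10],[0,0,0,1.71,0,-0.365,10],[0,0,0,0,0,0,10],[0,0,0,0,0,0,10],[0,0,0,0,0,0,10]]'
python3 - <<'E'
from plan import *
plan(PR,place(.03)); s=r.get_state(); print(s['tcp_pos'])
tcp=s['tcp_pos']; E=R.from_euler('xyz',s['eef_rot'],degrees=True).as_matrix()
lidc=place(0)*0+tcp+OFF[0]*WX+OFF[1]*WY+np.array([0,0,OFF[2]+.01]) # plate top centre predicted
out=[]
for n in('top','scene'):
    im,d=cap(n); np.savez(n+'1.npz',im=im,d=d); P=cloud(n,d)
    A=rect(n,im,lidc,WX,WY,.17,.09); box(A,.17,.09,.086,.052); out.append(A)
    A=rect(n,im,np.array([.488,.003,.11]),WX,WY,.17,.09); box(A,.17,.09,.0885,.0545); out.append(A)
    # lid plate points
    q=P[(np.abs((P-lidc)@WX)<.084)&(np.abs((P-lidc)@WY)<.05)&(np.abs(P[...,2]-lidc[2])<.012)]
    x=(q-lidc)@WX;y=(q-lidc)@WY; Amat=np.c_[np.ones(len(q)),x,y]; w=np.ones(len(q),bool)
    for _ in range(5):
        c=np.linalg.lstsq(Amat[w],(q[:,2]-lidc[2])[w],rcond=None)[0]; w=np.abs(Amat@c-(q[:,2]-lidc[2]))<.005
    print(n,len(q),w.sum(),'dz mm',c[0]*1000,'slope x,y deg',np.degrees(c[1:]))
cv2.imwrite('pics/hover.png',np.hstack(out)[:, :800]); print(np.hstack(out).shape)
E
```

```text
time_s: 10.1
tcp_pos: [0.4863, 0.0043, 0.1493]
eef_rot: [-0.1, 78.1, -179.4]
contact_force: [0.0, -0.6, -0.9]
gripper_width: 0.018
N 1 row [0.0011, -0.0026, 0.0003] [0.211, 0.024, 0.061] | total deg [ 0.06 -0.15  0.02] cm [0.21 0.02 0.06]
[0.4863109  0.00431827 0.14934012]
top 988 876 dz mm 0.2303690621567815 slope x,y deg [ 0.09388229 -0.28679797]
scene 880 819 dz mm -1.8104007984164754 slope x,y deg [ 0.38275856 -0.29249324]
(510, 1080, 3)
```

```bash
python3 -c "
import cv2;a=cv2.imread('pics/hover.png');print(a.shape)"
```

```text
(510, 800, 3)
```

View pics/hover.png

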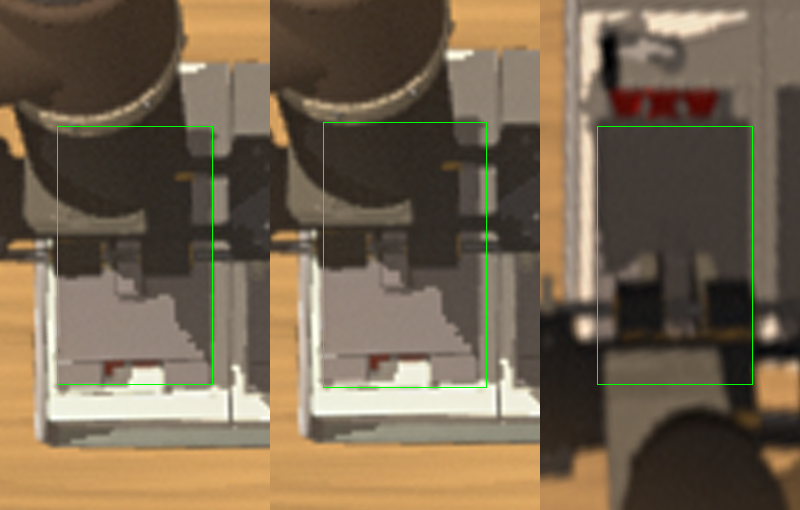

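```bash
python3 -m creep '[[0.001,-0.0026,0,1.0,0.02,-0.13,10],[0,0,0,0.97,0,-0.18,10],[0,0,0,0,0,0,10],[0,0,0,0,0,0,10],[0,0,0,0,0,0,10]]'
python3 - <<'E'
from plan import *
plan(PR,place(.012)); plan(PR,place(.0)); s=r.get_state(); print(s['tcp_pos'],s['contact_force'],s['moment'])
tcp=s['tcp_pos']; lidc=tcp+OFF[0]*WX+OFF[1]*WY+np.array([0,0,OFF[2]+.01])
out=[]
for n,o in(('top',lidc),('scene',lidc)):
    im,d=cap(n); P=cloud(n,d)
    A=rect(n,im,o,WX,WY,.1,.075,2600); box(A,.1,.075,.086,.052,s=2600);box(A,.1,.075,.0885,.0545,cx=(SEAT-lidc)@WX,cy=(SEAT-lidc)@WY,col=(255,0,255),s=2600); out.append(A)
cv2.imwrite('pics/low.png',np.hstack(out)); print(np.hstack(out).shape)
E
```

```text
time_s: 10.7
tcp_pos: [0.4845, 0.0035, 0.1284]
eef_rot: [0.1, 77.9, -179.3]
contact_force: [-1.0, 0.8, -0.8]
gripper_width: 0.0178
N 1 row [-0.001, 0.0022, 0.0] [-0.114, -0.051, -0.059] | total deg [-0.06  0.13  0.  ] cm [-0.11 -0.05 -0.06]
N 1 row [-0.001, 0.0022, 0.0] [1.059, -0.051, -0.311] | total deg [-0.06  0.13  0.  ] cm [ 1.06 -0.05 -0.31]
[0.48447574 0.00354669 0.12840573] [-0.99043136  0.77887856 -0.84496928] [-0.02940905 -0.86880703 -0.00626627]
(520, 780, 3)
```

View pics/low.png

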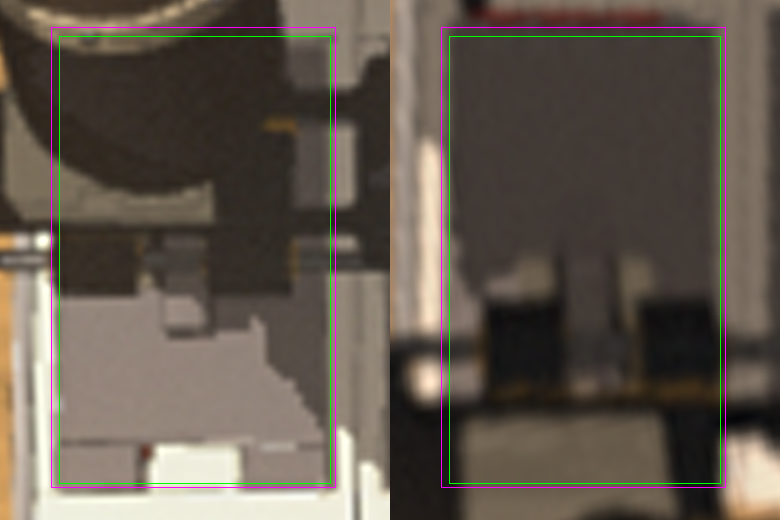

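The top view shows the notch around the tongue, with a 1 mm offset in x. I'll correct +1 mm in x and lower slowly.

```bash
python3 -m creep '[[-0.001,0.002,0,-0.02,-0.01,-0.1,10],[0,0,0,0,0,0,10],[0,0,0,0.2,0,-0.042,10],[0,0,0,0.2,0,-0.042,10],[0,0,0,0.2,0,-0.042,10],[0,0,0,0.1,0,-0.021,10],[0,0,0,0,0,0,10],[0,0,0,0,0,0,10]]'
python3 - <<'E'
from plan import *
plan(PR,place(.0)); s=r.get_state(); print(s['tcp_pos'],s['contact_force'],s['moment'])
E
```

```text
time_s: 11.6
tcp_pos: [0.4856, 0.0038, 0.1213]
eef_rot: [-0.1, 78.0, -179.4]
contact_force: [0.1, -0.3, -1.1]
gripper_width: 0.0175
N 1 row [0.0001, -0.0003, 0.0002] [0.385, -0.031, -0.047] | total deg [ 0.01 -0.02  0.01] cm [ 0.38 -0.03 -0.05]
[0.48563132 0.00375627 0.12126146] [ 0.11002809 -0.26690722 -1.08157961] [-0.04796632 -0.79857034  0.00733702]
```

Already 6 mm into the pocket with no resistance. I'll continue down in small steps.

```bash
python3 -m creep '[[0,0,0,0.15,0,-0.03,10],[0,0,0,0.1,0,-0.021,10],[0,0,0,0.05,0,-0.01,10],[0,0,0,0,0,0,10],[0,0,0,0,0,0,10]]'
python3 - <<'E'
from plan import *
plan(PR,place(.0)); s=r.get_state(); print(s['tcp_pos'],s['contact_force'],s['moment'])
E
```

```text
time_s: 12.1
tcp_pos: [0.4857, 0.0038, 0.1183]
eef_rot: [-0.1, 78.0, -179.4]
contact_force: [0.3, -0.1, 0.7]
gripper_width: 0.0177
N 1 row [0.0002, -0.0005, 0.0002] [0.1, -0.031, 0.018] | total deg [ 0.01 -0.03  0.01] cm [ 0.1  -0.03  0.02]
[0.48567736 0.00376184 0.11834033] [ 0.32101201 -0.14670197  0.74318195] [ 0.00636474 -0.61437363 -0.03470744]
```

```bash
python3 -m creep '[[0,0,0,0.05,0,-0.01,10],[0,0,0,0,0,0,10],[0,0,0,0.05,0,-0.01,10],[0,0,0,0,0,0,10],[0,0,0,0,0,0,10]]'
python3 - <<'E'
from plan import *
plan(PR,place(.0)); s=r.get_state(); print(s['tcp_pos'],s['contact_force'],s['moment'])
E
```

```text
time_s: 12.6
tcp_pos: [0.4857, 0.0038, 0.1182]
eef_rot: [-0.1, 78.0, -179.3]
contact_force: [-2.0, 1.1, 9.4]
gripper_width: 0.0173
N 1 row [0.0005, -0.0009, 0.0001] [0.088, -0.032, 0.025] | total deg [ 0.03 -0.05  0.  ] cm [ 0.09 -0.03  0.02]
[0.48571714 0.0037575  0.11821401] [-1.99412367  1.12045475  9.39203723] [ 0.4339977   0.99225885 -0.10572722]
```

Firm contact at 9 N, with the height matching the seat. I'll release, back off upward and check.

```bash
python3 -m creep '[[0,0,0,-0.05,0,0.01,10],[0,0,0,0,0,0,50],[0,0,0,0,0,0,50],[0,0,0,0,0,0,50],[0,0,0,0,0,0,50],[0,0,0,0,0,0,50],[0,0,0,0,0,0,50]]' && python3 -m creep '[[0,0,0,-1,0,0.21,50],[0,0,0,-2,0,0.42,50],[0,0,0,-3,0,0.63,50],[0,0,0,-3,0,0.63,50],[0,0,0,-3,0,0.63,50],[0,0,0,-2,0,0.42,50],[0,0,0,0,0,0,50]]'
```

```text
time_s: 13.3
tcp_pos: [0.4856, 0.0037, 0.1177]
eef_rot: [-0.1, 78.0, -179.4]
contact_force: [0.5, 0.4, 0.4]
gripper_width: 0.0437
time_s: 14.0
tcp_pos: [0.4874, 0.0038, 0.2647]
eef_rot: [-0.4, 78.4, -179.7]
contact_force: [0.6, -0.5, -0.2]
gripper_width: 0.044
```

```bash
python3 -m creep '[[0,0,0,0,-4,0,0],[0,0,0,0,-4,0,0],[0,0,0,0,-4,0,0],[0,0,0,0,-4,0,0],[0,0,0,0,-4,0,0],[0,0,0,0,-4,0,0],[0,0,0,0,0,0,0],[0,0,0,0,0,0,0]]'
python3 - <<'E'
from plan import *
out=[]
for n in('top','scene'):
    im,d=cap(n); np.savez(n+'2.npz',im=im,d=d); P=cloud(n,d)
    A=rect(n,im,np.array([.488,.003,.11]),WX,WY,.17,.07,1700); box(A,.17,.07,.086,.052,s=1700); out.append(A)
    A=rect(n,im,np.array([.488,.003,.1525])+.1145*WX,WX,WY,.07,.08,1700)
    for ang in (0,-.2,-.4): # predicted knob tops
        pass
    cv2.circle(A,(int(.08*1700),int(.07*1700)),int(.045*1700),(255,0,255),1); A=np.pad(A,((0,out[0].shape[0]-A.shape[0]),(0,0),(0,0))); out.append(A[:,:])
    G=P-np.array([.488,.003,.11]); x=G@WX;y=G@WY
    k=(np.abs(x)<.08)&(np.abs(y)<.048)&(np.abs(G[...,2])<.012); z=G[...,2][k]; Am=np.c_[np.ones(k.sum()),x[k],y[k]]; w=np.ones(len(z),bool)
    for _ in range(5):
        c=np.linalg.lstsq(Am[w],z[w],rcond=None)[0]; w=np.abs(Am@c-z)<.006
    rim=((np.abs(x)>.093)|(np.abs(y)>.057))&(np.abs(x)<.1)&(np.abs(y)<.061)&(np.abs(G[...,2])<.012)
    print(n,w.sum(),'lid dz mm',c[0]*1000,'rim',np.median(G[...,2][rim])*1000,rim.sum(),'slope rad',c[1:])
cv2.imwrite('pics/seat.png',np.hstack(out)[:,:1100][:, :]); A=np.hstack(out); print(A.shape)
cv2.imwrite('pics/seat.png',cv2.resize(A,(800,int(A.shape[0]*800/A.shape[1])),interpolation=cv2.INTER_AREA) if A.shape[1]>1100 else A)
E
```

```text
time_s: 14.8
tcp_pos: [0.4826, 0.2444, 0.2604]
eef_rot: [0.1, 78.0, -179.1]
contact_force: [0.1, 1.0, -0.7]
gripper_width: 0.0003
top 1751 lid dz mm 1.1675626073529162 rim 1.1307995438317593 429 slope rad [0.00093784 0.00423913]
scene 1147 lid dz mm -0.9960722901862877 rim -1.1791621441452764 248 slope rad [ 0.00091768 -0.00215058]
(578, 1020, 3)
```

View pics/seat.png

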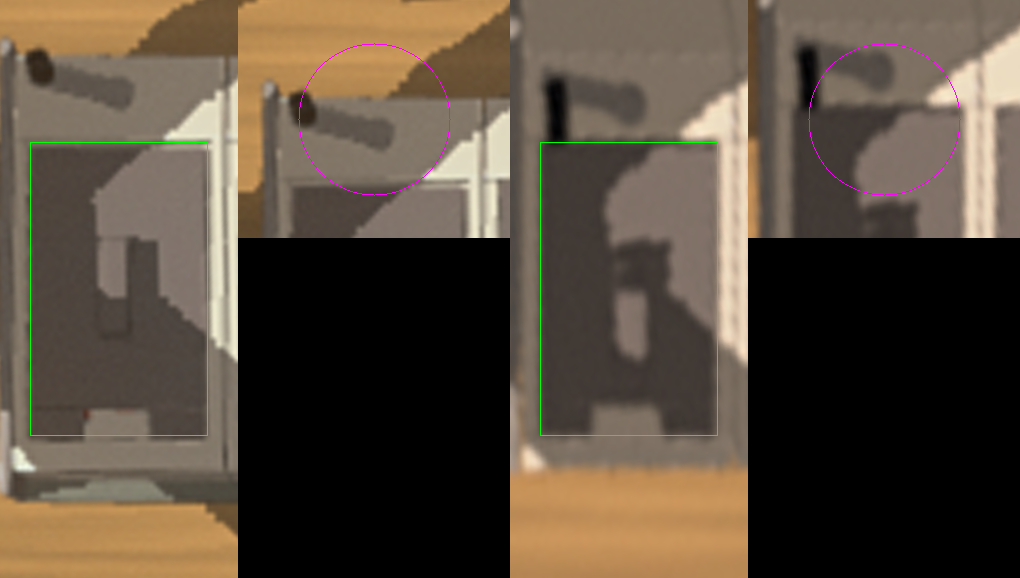

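The lid sits flush: its height matches the rim within 0.2 mm in both cameras and the slope is under 0.005 rad. The knob is at about (0.6155, 0.0475), so the latch is near -0.29 rad. Next I'll push it with closed fingers.

```bash
python3 -c "
from plan import *
V=tgt([0,0,-1],-WY)
plan(V,[.641,.045,.215],mm=40,rad=.08)"
```

```text
N 7 row [-0.0, 0.0299, -0.0] [0.385, 2.857, -2.292] | total deg [-0.0e+00  1.2e+01 -1.0e-02] cm [  1.24  20.   -16.19]
```

```bash
python3 -m creep '[[0,0.03,0,0.38,2.86,-2.29,0],[0,0.03,0,0.38,2.86,-2.29,0],[0,0.03,0,0.38,2.86,-2.29,0],[0,0.03,0,0.38,2.86,-2.29,0],[0,0.03,0,0.38,2.86,-2.29,0],[0,0.03,0,0.38,2.86,-2.29,0],[0,0.03,0,0.38,2.86,-2.29,0],[0,0,0,0,0,0,0]]'; python3 -m creep '[[0,0,0,0,0,0,0],[0,0,0,0,0,0,0]]'; python3 -c "
from plan import *
V=tgt([0,0,-1],-WY)
plan(V,[.641,.045,.128],mm=20,rad=.08)"
```

```text
time_s: 15.7
tcp_pos: [0.6417, 0.0408, 0.2146]
eef_rot: [129.4, 89.9, -50.2]
contact_force: [-0.5, 0.2, -1.3]
gripper_width: 0.0006
time_s: 15.9
tcp_pos: [0.6408, 0.045, 0.2158]
eef_rot: [-154.9, 89.9, 25.8]
contact_force: [0.2, 0.4, 0.4]
gripper_width: 0.0004
N 5 row [-0.0002, -0.0002, 0.0001] [1.755, 0.0, -0.003] | total deg [-0.04 -0.06  0.03] cm [ 8.78  0.   -0.01]
```

```bash
python3 -m creep '[[0,0,0,2,0,0,0],[0,0,0,2,0,0,0],[0,0,0,2,0,0,0],[0,0,0,1.8,0,0,0],[0,0,0,1,0,0,0],[0,0,0,0,0,0,0],[0,0,0,0,0,0,0]]'; python3 -m creep '[[0,0,0,0,0,0.6,0],[0,0,0,0,0,0.6,0],[0,0,0,0,0,0.6,0],[0,0,0,0,0,0.7,0],[0,0,0,0,0,0,0]]'
```

```text
time_s: 16.6
tcp_pos: [0.6416, 0.0458, 0.1282]
eef_rot: [-173.5, 89.9, 7.2]
contact_force: [0.3, -0.0, 0.1]
gripper_width: 0.0004
time_s: 17.1
tcp_pos: [0.6152, 0.0451, 0.1278]
eef_rot: [-152.9, 89.9, 27.8]
contact_force: [0.1, 0.0, 0.2]
gripper_width: 0.0005
```

```bash
python3 -m creep '[[0,0,0,0,0,0.6,0],[0,0,0,0,0,0.6,0],[0,0,0,0,0,0.6,0],[0,0,0,0,0,0.6,0],[0,0,0,0,0,0.6,0],[0,0,0,0,0,0,0],[0,0,0,0,0,0,0]]'; python3 - <<'E'
from plan import *
out=[]
for n in('top','scene'):
    im,d=cap(n)
    A=rect(n,im,np.array([.488,.003,.1525])+.09*WX,WX,WY,.1,.1,1900); cv2.circle(A,(190,190-int(.0245*1900)),int(.045*1900),(255,0,255),1);out.append(A)
cv2.imwrite('pics/push.png',np.hstack(out))
E
```

```text
time_s: 17.8
tcp_pos: [0.5865, 0.0439, 0.1276]
eef_rot: [169.5, 89.9, -9.9]
contact_force: [3.2, -1.5, 0.6]
gripper_width: 0.0005
```

View pics/push.png

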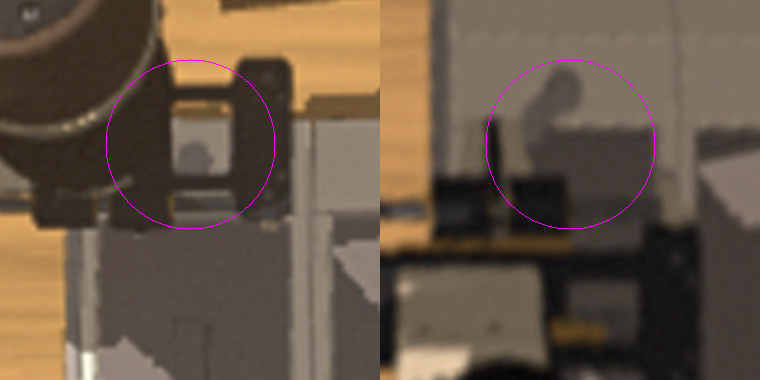

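The latch has swung partway: the arm now points down-left from the pivot at (565,88), with the knob behind the fingers. Next I'll move round to push -y, after checking the heights at the rail's left edge.

```bash
python3 - <<'E'
from plan import *
for n in('top','scene'):
    P=cloud(n,np.load(n+'2.npz')['d'])
    for lo in(.055,.065,.075):
        k=(P[...,0]>.53)&(P[...,0]<.59)&(P[...,1]>lo)&(P[...,1]<lo+.01); print(n,lo,k.sum(),np.percentile(P[k][:,2],[50,95,100]).round(3))
E
python3 -m creep '[[0,0,0,0,0,-0.6,0],[0,0,0,0,0,-0.6,0],[0,0,0,0,-1.5,0,0],[0,0,0,0,-1.6,0,0],[0,0,0,0,0,0,0],[0,0,0,0,0,0,0]]'
```

```text
top 0.055 75 [0.11  0.116 0.117]
top 0.065 69 [0.102 0.112 0.114]
top 0.075 5 [0.1   0.102 0.102]
scene 0.055 55 [0.109 0.112 0.114]
scene 0.065 62 [0.098 0.109 0.112]
scene 0.075 59 [-0.     0.065  0.097]
time_s: 18.5
tcp_pos: [0.5976, 0.077, 0.1272]
eef_rot: [-156.5, 90.0, 24.2]
contact_force: [0.6, -0.0, -0.0]
gripper_width: 0.0005
```

```bash
python3 -m creep '[[0,0,0,0,0,1.2,0],[0,0,0,0,0,1.3,0],[0,0,0,0,0,1.2,0],[0,0,0,0,0,0,0],[0,0,0,0,0.8,0,0],[0,0,0,0,0.8,0,0],[0,0,0,0,0.8,0,0],[0,0,0,0,0.8,0,0]]'; python3 -m creep '[[0,0,0,0,0.4,0,0],[0,0,0,0,0.4,0,0],[0,0,0,0,0,0,0],[0,0,0,0,0,0,0]]'
```

```text
time_s: 19.3
tcp_pos: [0.5603, 0.0431, 0.127]
eef_rot: [-52.7, 89.9, 127.9]
contact_force: [-1.2, 2.5, -0.6]
gripper_width: 0.0006
time_s: 19.7
tcp_pos: [0.5616, 0.0352, 0.1274]
eef_rot: [-178.3, 89.9, 2.3]
contact_force: [-0.5, -0.2, 0.1]
gripper_width: 0.0008
```

```bash
for i in 1; do python3 -m creep '[[0,0,0,0,0.15,0,0],[0,0,0,0,0.15,0,0],[0,0,0,0,0,0,0],[0,0,0,0,0,0,0]]'; done; python3 -m creep '[[0,0,0,0,0.15,0,0],[0,0,0,0,0,0,0],[0,0,0,0,0,0,0]]'
```

```text
time_s: 20.1
tcp_pos: [0.5614, 0.0325, 0.1273]
eef_rot: [-166.2, 89.9, 14.4]
contact_force: [0.5, -0.1, -0.6]
gripper_width: 0.0003
time_s: 20.4
tcp_pos: [0.5614, 0.031, 0.1273]
eef_rot: [-163.7, 89.9, 17.0]
contact_force: [-1.0, -0.4, -0.7]
gripper_width: 0.0006
```

```bash
python3 -m creep '[[0,0,0,0,0.15,0,0],[0,0,0,0,0,0,0],[0,0,0,0,0,0,0]]'; python3 -m creep '[[0,0,0,0,0.15,0,0],[0,0,0,0,0,0,0],[0,0,0,0,0,0,0]]';python3 -c "
from h import *
for n in('scene','top'):
    im,d=cap(n);P=cloud(n,d)
    m=(P[...,2]>.135)&(P[...,2]<.153)&(abs(P[...,0]-.557)<.03)&(abs(P[...,1]-.0)<.035)&(im.max(-1)<50);q=P[m];print(n,len(q),np.median(q,0) if len(q) else '')
"
```

```text
time_s: 20.7
tcp_pos: [0.5614, 0.0294, 0.1273]
eef_rot: [-166.6, 89.9, 14.1]
contact_force: [-1.4, 0.4, 0.1]
gripper_width: 0.0002
time_s: 21.0
tcp_pos: [0.5614, 0.028, 0.1273]
eef_rot: [-162.2, 89.9, 18.5]
contact_force: [-1.2, 0.7, -0.6]
gripper_width: 0.0002
scene 19 [0.56374708 0.00361417 0.14508687]
top 0
```

```bash
python3 -m creep '[[0,0,0,0,0.15,0,0],[0,0,0,0,0,0,0],[0,0,0,0,0,0,0]]'; python3 -m creep '[[0,0,0,0,0.15,0,0],[0,0,0,0,0,0,0],[0,0,0,0,0,0,0]]'
```

```text
time_s: 21.4
tcp_pos: [0.5615, 0.0273, 0.1274]
eef_rot: [-130.7, 89.9, 50.0]
contact_force: [-1.8, 5.6, 0.7]
gripper_width: 0.0005
time_s: 21.7
tcp_pos: [0.5615, 0.0269, 0.1275]
eef_rot: [-120.2, 89.8, 60.5]
contact_force: [-3.5, 11.6, 1.7]
gripper_width: 0.0004
```

The latch has met its stop, with force rising from 5.6 to 11.6 N while the finger barely moves. I'll back off, lift, move clear and look.

```bash
python3 -m creep '[[0,0,0,0,-0.5,0,0],[0,0,0,0,-1,0,0],[0,0,0,0,-1,0,0],[0,0,0,-2,0,0,0],[0,0,0,-3,0,0,0],[0,0,0,-4,0,0,0],[0,0,0,-3,-2,0,0],[0,0,0,0,-4,0,0]]'; python3 -m creep '[[0,0,0,0,-4,0,0],[0,0,0,0,-4,0,0],[0,0,0,0,-4,0,0],[0,0,0,0,-4,0,0],[0,0,0,0,-4,0,0],[0,0,0,0,0,0,0],[0,0,0,0,0,0,0]]'
python3 - <<'E'
from plan import *
out=[]
for n in('top','scene'):
    im,d=cap(n); P=cloud(n,d); P0=cloud(n,np.load(n+'0.npz')['d'])
    A=rect(n,im,np.array([.488,.003,.1525]),WX,WY,.17,.07,1500); out.append(A); out.append(cv2.resize(im,(280,210)) if 0 else A[:, :0])
    q=P[(P[...,2]>.147)&(P[...,2]<.16)&(abs(P[...,0]-.557)<.05)&(abs(P[...,1])<.05)]; print(n,'knob top',len(q),np.median(q,0))
    G=P-np.array([.488,.003,.11]); x=G@WX;y=G@WY
    k=(np.abs(x)<.08)&(np.abs(y)<.048)&(np.abs(G[...,2])<.012)&~((x>.04)&(np.abs(y)<.02)); z=G[...,2][k]; Am=np.c_[np.ones(k.sum()),x[k],y[k]]; w=np.ones(len(z),bool)
    for _ in range(5):
        c=np.linalg.lstsq(Am[w],z[w],rcond=None)[0]; w=np.abs(Am@c-z)<.006
    rim=((np.abs(x)>.093)|(np.abs(y)>.057))&(np.abs(x)<.1)&(np.abs(y)<.061)&(np.abs(G[...,2])<.012)
    print('lid dz',c[0]*1000,'rim',np.median(G[...,2][rim])*1000,'slope',c[1:])
    for nm,(a0,a1,b0,b1) in dict(sh=(.66,.8,.11,.27),carton=(.7,.85,-.25,.03),pan=(.38,.65,-.7,-.43)).items():
        f=lambda Q:np.nanmean(Q[(Q[...,0]>a0)&(Q[...,0]<a1)&(Q[...,1]>b0)&(Q[...,1]<b1)&(Q[...,2]>.012)],0).round(3)
        print(nm,f(P0),f(P))
    if n=='top': full=cv2.resize(im,(380,285))
B=np.hstack(out+[np.pad(full,((0,510-285),(0,0),(0,0)))]); cv2.imwrite('pics/final.png',B); print(B.shape, r.get_state()['contact_force'])
E
```

```text
time_s: 22.5
tcp_pos: [0.5626, 0.11, 0.2527]
eef_rot: [-164.5, 89.5, 16.1]
contact_force: [0.6, -0.1, -1.1]
gripper_width: 0.0004
time_s: 23.2
tcp_pos: [0.5574, 0.3111, 0.2467]
eef_rot: [100.9, 90.0, -78.3]
contact_force: [0.0, 0.4, 0.6]
gripper_width: 0.0006
top knob top 23 [0.55560036 0.00281029 0.15214468]
lid dz 1.2596577024014082 rim 1.1410946855631017 slope [ 0.00293418 -0.0033349 ]
sh [0.708 0.194 0.105] [0.708 0.194 0.105]
carton [ 0.765 -0.11   0.062] [ 0.765 -0.11   0.062]
pan [ 0.522 -0.562  0.021] [ 0.521 -0.562  0.021]
scene knob top 19 [0.55820348 0.00279234 0.15073305]
lid dz -1.1917935480229265 rim -1.0383662559620004 slope [ 0.00270321 -0.00089046]
sh [0.733 0.198 0.094] [0.733 0.198 0.094]
carton [ 0.785 -0.108  0.058] [ 0.785 -0.107  0.058]
pan [ 0.502 -0.57   0.021] [ 0.502 -0.57   0.021]
(510, 800, 3) [ 0.05028972 -0.17233767  0.22045156]
```

View pics/final.png

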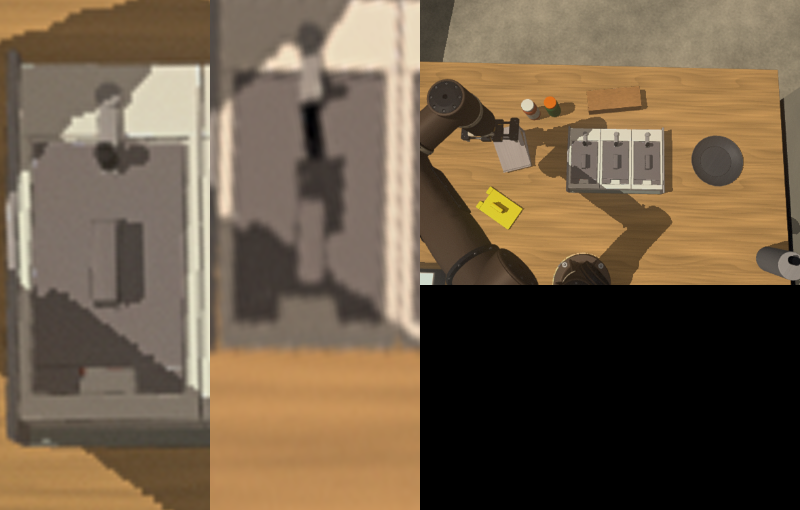

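The lid is home with the latch arm along -x over it at (107,155), the bystanders haven't moved, and the gripper is clear. Handing in.

```bash
python3 -c "
from plant import r
print(r.close_job())"
```

```text
the job is handed in; nothing more can be done
None
```

The grey lid is in the open well with its notch around the tongue, and the latch is swung over it to its stop. I handed the job in at about 23 s of the 51 s allowed; no verdict is reported.

**How it went:** Joints 3 and 4 reached their limits when I tried to match the lid's full 30° tilt. I gripped the handle with an 18° tilt instead and took out the 12° difference when placing. I lowered the lid until it pressed on the ledge with about 9 N, then let it go. Closed fingers then pushed the latch in two strokes until the force climbed to 11.6 N with almost no further movement.

**Last checks:**
- **Lid:** its top is level with the rim to within 0.2 mm in both cameras, and its slope is below 0.005 rad. I did not measure its final x and y separately; it lined up with the expected outline in the pictures.
- **Latch:** the knob ended at about y = 0.003 m, with the pivot at about 0.004 m, so the latch is at roughly 1.57 rad.
- **Bystanders:** the shakers, pan and carton moved no more than 1 mm, which is the measuring noise.
- **Gripper:** it is clear of everything and shows no contact force.

The two cameras disagreed by about 2 mm in absolute height, which is roughly their calibration limit. I therefore judged the lid's height against the rim in the same picture.

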